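Load the sprung bench rack, tallest at the back

TASK

Load the spring-loaded bench rack with the tall glue can at the back against the red sprung plate, then the card cup in front of it, then, shoving the row back against the spring, the low screw tin just behind the front lip, so that the spring clamps all three upright in one snug row. Load each one before the next, keep the gripper from touching what already stands in the rack while you load the next one, and leave everything else on the table where it is.

Things in the scene. Friction and masses are not known exactly. Their poses are not given: they have to be found in the camera images.
- rack: Bench rack fixed to the table, a straight lane on a 10 mm plywood base. Origin on the table top under the middle of the front lip's inner face; x runs along the lane to the back (roughly away from the robot), y left across it, z up. Lane floor z = 10 mm. Lip: aluminium bar, x -10 to 0, top z = 22. Low side rails: inner faces y +-39, outer +-45, tops z = 20, x -4 to 236 mm.
- lane_end (a point): Point on the rack's lane floor under the front face of the plate at rest: 150 mm behind the lip, on the lane's middle line, axes as the rack. The lane is 150 mm long with the plate at rest, 208 mm with it fully back; can, cup and tin in a row take about 198 mm. The blue block behind (x 240 to 266 mm from the lip, top z = 72 mm) carries the plate's guide rods.
- back_plate (a joint): Travel (m) of the rack's red sprung plate (74 mm wide, top z = 77 mm): 0 at rest, its front face 150 mm behind the lip; grows as it is pushed back along the lane; hard stop at 0.058. A spring pushes it forward: about 2 N at rest, 0.7 N more per 10 mm, about 6 N at the stop; a row rubbing on the rails can add several newtons.
- glue_can: Tall closed glue can, aluminium-coloured with a yellow label band, 64 mm diameter, straight-sided, 126 mm tall, about 0.22 kg, standing upright. Origin at the centre of its underside, z up.
- card_cup: Plain beige card core used as a cup, 70 mm outside diameter, 92 mm tall, about 0.06 kg, standing upright; take it across the outside, its inside is blocked and no finger can enter. Origin at the centre of its underside, z up.
- screw_tin: Low grey open tin, 66 mm outside diameter, 41 mm tall, about 0.12 kg, standing upright. Origin at the centre of its underside, z up.
- tape_measure: Bystander: yellow tape measure lying flat, 67 x 85 x 31 mm. Origin at the centre of its underside.
- tape_black: Bystander: roll of black tape lying flat, 64 mm diameter, 19 mm high. Origin at the centre of its underside.
- corner_key: Bystander: white L-shaped nylon corner key, 42 x 42 x 9 mm. Origin at the centre of its underside.
- channel_offcut: Bystander: brown U-channel offcut, 22 x 120 x 13 mm, long along its y axis. Origin at the centre of its underside.
- pine_block: Bystander: pine packing block, 47 x 125 x 37 mm, long along its y axis. Origin at the centre of its underside.
Not all that is in view belongs to the job. Leave any purple look-alike of the card_cup alone. What is shaped like the glue_can but green is not meant.

How it is judged:
By the outcome, as a careful person would: the job done as asked, in the order asked, and still so for the second after the job is handed in, with the robot touching nothing.
It also fails if it takes over 72 s, if anything falls off the work surface, if the arm or the gripper's body presses on something with over 40 N, if the wrist force passes 120 N, or if a joint passes its speed limit or range.

ROBOT

A 6-joint arm with a two-finger parallel gripper is mounted at the origin on the work surface; the furniture and walls round the work are solid. World frame = base frame: x ahead of the robot, y to its left, z up, the work surface at z = 0. Lengths are in mm, angles in rad, forces in N, time in s.
With the tool pointing down it reaches from about 350 to 775 mm from the base axis. Payload 7.3 kg.
Tool frame: the origin (TCP) lies at the very end of the fingers, on their centre line; the grasp point (between the pads) lies 19 mm behind it; z points along the fingers, y is the line along which they close (so a half turn about z gives the same grasp; the last joint's range is limited). The gripper opens to 92 mm and grips with 3 to 60 N. Pads are 19 mm wide; open, the fingers measure 130 mm over their backs; the gripper's body (75 mm by 190 mm) begins 47 mm behind the grasp point.
Start: joints at [1.023, 0.342, 1.524, -0, 1.275, -0.146], TCP at [205.302, 483.214, 226.741] pointing down, gripper open.
Joint ranges: [-2.53, 2.53], [-0.77, 2.02], [0.04, 2.7], [-1, 4.14], [0.28, 2.66], [-3.11, 3.11]. Speed limits (rad/s): [2.57, 2.57, 3.14, 3.14, 3.14, 3.14].

INTERFACE

Orientations are given as [roll, pitch, yaw] about the fixed x, y, z axes, in that order (R = Rz(yaw) Ry(pitch) Rx(roll)).
In Python, from plant import get_obs, capture, close_job gives the robot as it stands. The module is installed in compiled form; this text tells all that it offers.
- The arm moves only by the shell command python3 -m handwheel 'ROWS'. ROWS is JSON, a list of rows, each a list of 3 entries, a list of its own where there are three numbers: the turn, a rotation vector about the tool's x, y, z in degrees, then the shift along the tool's x, y, z in m, then the opening, from 0 (shut) to 1 (fully open). A call has 1 to 12 rows; each row is the pose to reach, as a shift and turn from the pose commanded when the call began, along the tool's axes at that moment; what a row does not reach only later rows make up. A row lasts 1/10 s, in which the tool goes at most 50 mm and 8.59 degrees, less where a joint would pass 70% of its speed; a pose out of reach is approached as far as the arm can. A call with a gripper value outside its range is refused whole. The fingers move at their own pace and stop on an object; the grip force is fixed at half the most. Time passes only in rows, so rows that repeat a pose let the fingers close. It gives the time, the measured TCP pose, the force, the opening and the grip force at its end, in the units of the state.
- get_obs(): the state, without advancing time (a new reading comes with each control period).
- capture(name): name is "side" or "top" or "wrist"; returns a dict with "image" (420x560x3 uint8, red, green, blue), "depth" (420x560 float32, mm along the optical axis (not along the pixel's ray), 0 where there is no reading), "fx", "fy", "cx", "cy" (pixels), "camera_from_world" (4x4, takes a point from world to camera coordinates). Camera axes: x right, y down, z forward; pixel columns grow to the right and rows downward; lengths in mm; the calibration is good to about 2 mm. A picture is of the moment at which its call begins.
- close_job(): hands the job in; it is judged then, once.
The state is a dict: "time": time; "joint_positions": joint angles; "dq": joint speeds; "tau": joint torques, N m; "tool_pos": TCP position; "tcp_rot": TCP orientation; "contact_force": force on the tool from outside, world axes, zero at the start; "moment": the same for the moment, N m; "grip_width": finger opening in mm; "finger_force": force on a finger pad.
Only numpy, scipy, OpenCV 4.12 (cv2) and the standard library are available. Lean on these libraries where they do the work, as an engineer would, in place of code of your own. Each camera call takes 0.05 s, during which the arm holds its last target. There are 200 camera calls.

## Working session

There is one attempt and no reset: what is moved stays moved. The work goes in short steps, Python scripts to look and compute and a shell command to move; the robot and the scene stay as the last step left them, time stands still between calls to the robot, and variables do not carry over. Pictures are saved under pics/ and viewed, at most 14 in all, crops included, and the job is handed in when it is done.

```bash
mkdir -p pics; cat > h.py <<'E'
import numpy as np, cv2
from plant import get_obs, capture, close_job
def cloud(c):
    d=c["depth"].astype(float); v,u=np.indices(d.shape)
    p=np.stack([(u-c["cx"])/c["fx"]*d,(v-c["cy"])/c["fy"]*d,d,np.ones_like(d)],-1)
    w=p@np.linalg.inv(c["camera_from_world"]).T
    w[d==0]=np.nan
    return w[...,:3]
def save(c,n): cv2.imwrite(f"pics/{n}.png",c["image"][...,::-1])
E
python3 - <<'E'
from h import *
o=get_obs(); print({k:np.round(v,3).tolist() for k,v in o.items()})
ims=[]
for n in("top","side"):
    c=capture(n); save(c,n+"0"); np.savez(f"{n}0.npz",**c); print(n,np.linalg.inv(c["camera_from_world"])[:3].round(2).tolist())
E
```

```text
{'time': 0.0, 'joint_positions': [1.023, 0.343, 1.525, 0.0, 1.275, -0.146], 'dq': [0.001, -0.0, 0.002, 0.001, -0.001, -0.0], 'tau': [0.002, -43.125, -24.423, 0.072, 0.056, -0.0], 'tool_pos': [205.068, 482.848, 226.046], 'tcp_rot': [-3.14, -0.0, 2.74], 'contact_force': [-0.383, 0.257, -0.038], 'moment': [-0.002, -0.037, -0.025], 'finger_force': 0.0, 'grip_width': 91.97}
top [[-0.0, -0.98, 0.2, 280.23], [-1.0, 0.0, -0.0, -55.21], [0.0, -0.2, -0.98, 1363.11]]
side [[0.8, -0.23, 0.55, -129.56], [-0.6, -0.3, 0.75, -961.36], [-0.01, -0.93, -0.37, 514.04]]
```

View pics/top0.png

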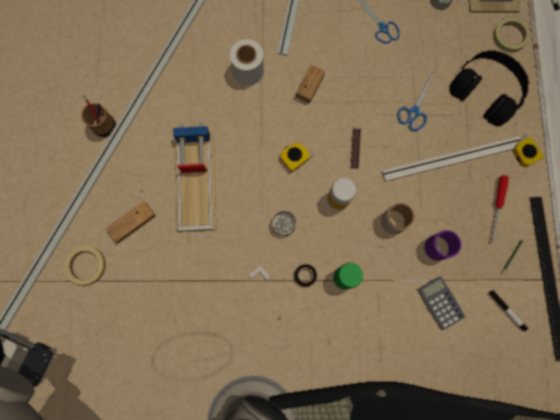

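View pics/side0.png

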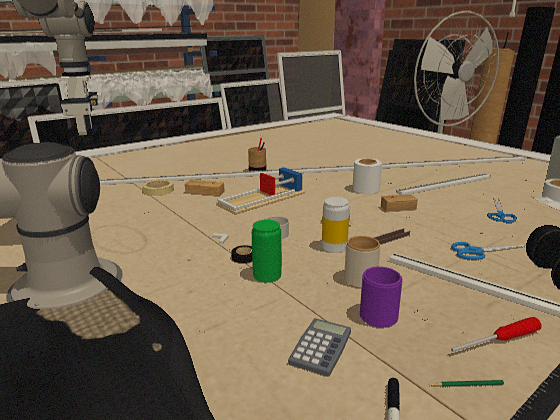

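The top view shows these things:
- Glue can at px (343,193), silver with a yellow band. It could be confused with the green can (348,276).
- Card cup at (398,218), beige. It could be confused with the purple cup (443,245), the white mug (247,62) and the pen pot (98,120).
- Screw tin at (283,224). It could be confused with the black tape (305,275).
- Rack at (193,180), with its lip at (196,229), the red plate at (192,168) and the blue block at (191,133).

I'll go by the descriptions. Next I'll measure these and check the choice in one crop.

```bash
python3 - <<'E'
from h import *
c=dict(np.load("top0.npz")); w=cloud(c); im=c["image"]
def circ(name,u,v,r,zlo,zhi):
    s=np.s_[v-r:v+r,u-r:u+r]; p=w[s].reshape(-1,3); m=(p[:,2]>zlo)&(p[:,2]<zhi); q=p[m]
    (x,y),R=cv2.minEnclosingCircle(q[:,:2].astype(np.float32))
    print(name,len(q),"center",round(x,1),round(y,1),"R",round(R,1),"zmed",np.median(q[:,2]).round(1))
circ("can",343,190,25,118,135); circ("cup",400,215,24,85,99); circ("tin",283,224,18,34,48)
circ("purple",443,245,24,85,99);circ("green",348,276,24,110,135)
hsv=cv2.cvtColor(im,cv2.COLOR_RGB2HSV)
box=np.zeros(hsv.shape[:2],bool); box[110:245,160:225]=1
for n,m in(("red",((hsv[...,0]<8)|(hsv[...,0]>172))&(hsv[...,1]>150)),("blue",(abs(hsv[...,0].astype(int)-108)<12)&(hsv[...,1]>120))):
    for zl,zh in ((66,85),):
        mm=m&box&(w[...,2]>zl)&(w[...,2]<zh); q=w[mm]
        r=cv2.minAreaRect(q[:,:2].astype(np.float32)); print(n,len(q),np.round(cv2.boxPoints(r),1).tolist(),np.median(q[:,2]))
mm=box&(w[...,2]>15)&(w[...,2]<30); q=w[mm]; r=cv2.minAreaRect(q[:,:2].astype(np.float32)); print("rails",len(q),r,np.round(cv2.boxPoints(r),1).tolist())
a=cv2.resize(im[110:300,160:470],None,fx=2.5,fy=2.5,interpolation=cv2.INTER_CUBIC); cv2.imwrite("pics/crop1.png",a[...,::-1])
E
```

```text
can 425 center 581.8 -230.6 R 30.7 zmed 126.1
cup 195 center 520.2 -380.8 R 36.8 zmed 90.1
tin 65 center 511.6 -80.5 R 33.5 zmed 40.1
purple 193 center 447.8 -496.9 R 36.7 zmed 90.4
green 518 center 366.8 -241.7 R 31.8 zmed 125.8
red 90 [[653.5999755859375, 134.39999389648438], [663.5, 134.3000030517578], [664.0999755859375, 202.3000030517578], [654.2000122070312, 202.39999389648438]] 76.62495184413058
blue 268 [[740.9000244140625, 216.60000610351562], [746.7999877929688, 127.30000305175781], [771.2999877929688, 128.89999389648438], [765.5, 218.1999969482422]] 72.53052705554194
rails 727 ((628.528564453125, 165.98704528808594), (268.39715576171875, 105.0019760131836), 3.5333852767944336) [[491.29998779296875, 210.10000610351562], [497.79998779296875, 105.30000305175781], [765.7000122070312, 121.9000015258789], [759.2000122070312, 226.6999969482422]]
```

View pics/crop1.png

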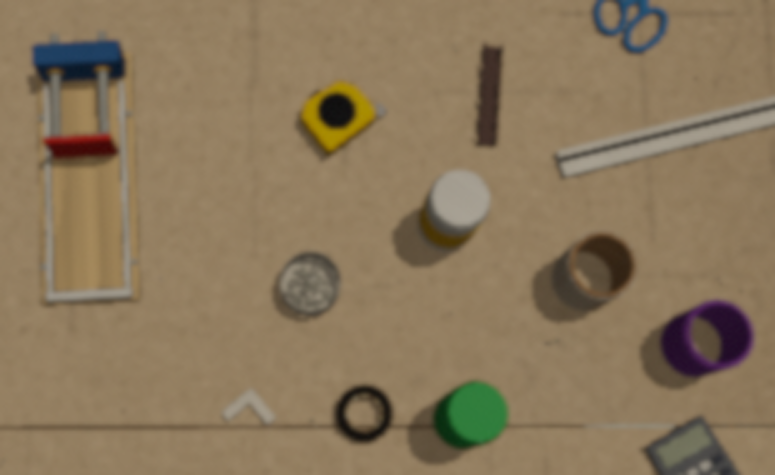

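The crop shows the silver/yellow can at crop px (460,198), the beige cup (600,268) and the grey tin (308,284). The green can, purple cup and black tape are clearly different things. Sizes and heights match the description. Next I'll move above the rack and align the tool with it.

```bash
cat >> h.py <<'E'
from scipy.spatial.transform import Rotation as Ro
RACK=np.array([503.6,156.6]); YAW=np.radians(3.65)
def lane(x,y=0):  # rack -> world xy
    c,s=np.cos(YAW),np.sin(YAW); return RACK+np.array([c*x-s*y,s*x+c*y])
def delta(x,y,z,tilt=0):
    o=get_obs(); R=Ro.from_euler("xyz",o["tcp_rot"]); G=Ro.from_euler("xyz",[np.pi,0,YAW+np.pi])*Ro.from_euler("y",tilt,degrees=True)
    print("turn",(R.inv()*G).as_rotvec(degrees=True).round(1),"shift m",R.inv().apply(np.array([x,y,z])-o["tool_pos"]).round(1)/1000, "t",o["time"])
E
python3 -c "
from h import *
delta(*lane(100),300); delta(*lane(100),300,20)
R=Ro.from_euler('xyz',[np.pi,0,YAW+np.pi])*Ro.from_euler('y',20,degrees=True); print(R.as_matrix().round(2))"
```

```text
turn [ -0.1  -0.  -26.7] shift m [-0.4917 -0.1388 -0.0738] t 0.1
turn [  4.6  19.6 -26.4] shift m [-0.4917 -0.1388 -0.0738] t 0.1
[[-0.94 -0.06 -0.34]
 [-0.06  1.   -0.02]
 [ 0.34  0.   -0.94]]
```

```bash
python3 -m handwheel '[[[0,0,-5],[-0.04,-0.011,-0.006],1],[[0,0,-12],[-0.085,-0.024,-0.013],1],[[0,0,-19],[-0.13,-0.037,-0.02],1],[[0,0,-26.7],[-0.175,-0.05,-0.027],1],[[0,0,-26.7],[-0.22,-0.062,-0.033],1],[[0,0,-26.7],[-0.266,-0.075,-0.04],1],[[0,0,-26.7],[-0.312,-0.088,-0.047],1],[[0,0,-26.7],[-0.358,-0.101,-0.054],1],[[0,0,-26.7],[-0.4,-0.113,-0.06],1],[[0,0,-26.7],[-0.45,-0.127,-0.068],1],[[0,0,-26.7],[-0.48,-0.136,-0.072],1],[[0,0,-26.7],[-0.492,-0.139,-0.074],1]]' && python3 - <<'E'
from h import *
c=capture("wrist"); save(c,"w1"); np.savez("w1.npz",**c); print(get_obs()["tool_pos"],get_obs()["tcp_rot"])
w=cloud(c); im=c["image"]; hsv=cv2.cvtColor(im,cv2.COLOR_RGB2HSV)
for n,m,zl,zh in(("red",((hsv[...,0]<8)|(hsv[...,0]>172))&(hsv[...,1]>150),71,82),("blue",(abs(hsv[...,0].astype(int)-108)<12)&(hsv[...,1]>120),66,77),("lip/rails",hsv[...,1]<90,15,26)):
    q=w[m&(w[...,2]>zl)&(w[...,2]<zh)]; q=q[(abs(q[:,1]-170)<70)&(q[:,0]>470)]
    if len(q)>10: print(n,len(q),np.round(cv2.boxPoints(cv2.minAreaRect(q[:,:2].astype(np.float32))),1).tolist(),np.median(q[:,2]))
E
```

```text
time: 1.3
tool_pos: [605.9, 159.8, 299.9]
tcp_rot: [-3.141, -0.001, -3.081]
contact_force: [-0.7, 0.5, -1.0]
grip_width: 91.9
finger_force: 0.0
[606.29643598 159.66430085 299.80276342] [-3.14066883e+00 -2.97541811e-04 -3.08107395e+00]
red 391 [[654.5, 201.3000030517578], [658.5999755859375, 130.60000610351562], [665.5999755859375, 131.0], [661.5, 201.8000030517578]] 77.01201464949116
blue 598 [[743.2000122070312, 216.8000030517578], [748.5, 125.5], [759.9000244140625, 126.0999984741211], [754.5, 217.5]] 71.00780013089664
lip/rails 2131 [[494.3999938964844, 203.6999969482422], [499.70001220703125, 109.9000015258789], [751.5999755859375, 124.0999984741211], [746.2999877929688, 217.89999389648438]] 19.65668641869729
```

View pics/w1.png

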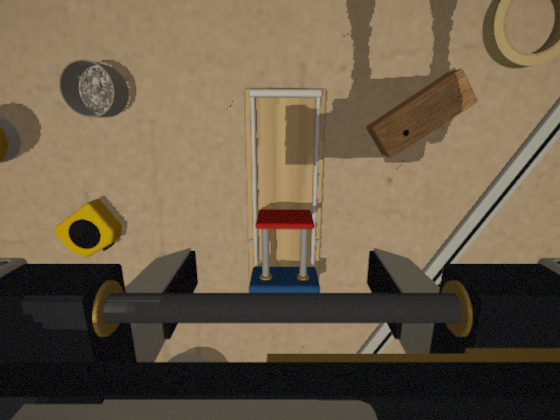

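The wrist view shows the rack squarely: lip at px (287,92), plate at (285,218), block at (284,280), with the tin at (95,88). All three rack cues agree on origin (506.7,157.3) and yaw 3.3°. Now I'll move to where the wrist camera sees both the can and the cup.

```bash
sed -i 's/RACK=.*/RACK=np.array([506.7,157.3]); YAW=np.radians(3.3)/' h.py; cat >> h.py <<'E'
def top(c,x,y,z,R,tol=5):
    w=cloud(c); q=w[(abs(w[...,2]-z)<tol)&(np.hypot(w[...,0]-x,w[...,1]-y)<R+14)]
    (a,b),r=cv2.minEnclosingCircle(q[:,:2].astype(np.float32)); print("top",len(q),round(a,1),round(b,1),"R",round(r,1),"z",np.median(q[:,2]).round(1))
E
python3 -c "
from h import *
top(dict(np.load('w1.npz')),511.6,-80.5,41,33)
delta(650,-290,300)"
```

```text
top 442 513.5 -82.4 R 33.3 z 39.3
turn [-0.1 -0.   0.2] shift m [-1.640e-02 -4.515e-01  2.000e-04] t 1.35
```

```bash
python3 -m handwheel '[[[0,0,0.2],[-0.001,-0.03,0],1],[[0,0,0.2],[-0.003,-0.075,0],1],[[0,0,0.2],[-0.004,-0.12,0],1],[[0,0,0.2],[-0.006,-0.165,0],1],[[0,0,0.2],[-0.008,-0.21,0],1],[[0,0,0.2],[-0.01,-0.255,0],1],[[0,0,0.2],[-0.011,-0.3,0],1],[[0,0,0.2],[-0.013,-0.345,0],1],[[0,0,0.2],[-0.014,-0.39,0],1],[[0,0,0.2],[-0.016,-0.43,0],1],[[0,0,0.2],[-0.016,-0.45,0],1],[[0,0,0.2],[-0.016,-0.45,0],1]]' && python3 - <<'E'
from h import *
c=capture("wrist"); save(c,"w2"); np.savez("w2.npz",**c)
top(c,581.8,-230.6,126,32); top(c,520,-381,91,35); top(c,511.6,-80.5,41,33)
E
```

```text
time: 2.55
tool_pos: [647.9, -287.8, 298.9]
tcp_rot: [3.141, -0.002, -3.084]
contact_force: [0.3, 0.7, 0.0]
grip_width: 91.9
finger_force: 0.0
top 2781 583.4 -233.9 R 29.5 z 125.7
top 1266 521.1 -384.2 R 36.3 z 90.6
top 444 513.2 -82.9 R 33.5 z 39.6
```

View pics/w2.png

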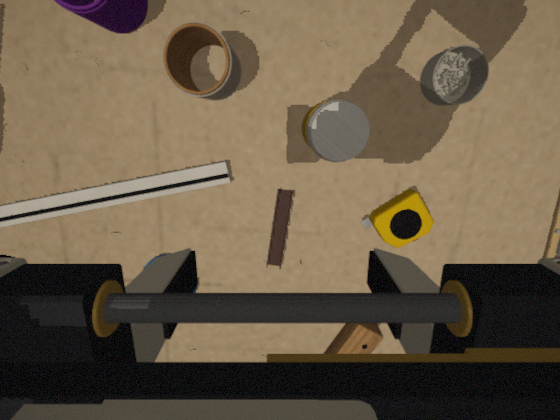

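The wrist view shows the can lid at px (337,130), cup (198,60), tin (455,75), and purple cup (110,10). Now I'll go down on the can.

```bash
python3 -c "
from h import *
delta(583.4,-233.9,160);delta(583.4,-233.9,76)"
```

```text
turn [ 0.1 -0.1  0.1] shift m [0.0615 0.0553 0.1396] t 2.6
turn [ 0.1 -0.1  0.1] shift m [0.0613 0.0552 0.2236] t 2.6
```

```bash
python3 -m handwheel '[[[0,0,0],[0.03,0.028,0.02],1],[[0,0,0],[0.058,0.052,0.04],1],[[0,0,0],[0.061,0.055,0.08],1],[[0,0,0],[0.061,0.055,0.12],1],[[0,0,0],[0.061,0.055,0.16],1],[[0,0,0],[0.061,0.055,0.2],1],[[0,0,0],[0.061,0.055,0.222],1],[[0,0,0],[0.061,0.055,0.222],1],[[0,0,0],[0.061,0.055,0.222],0],[[0,0,0],[0.061,0.055,0.222],0],[[0,0,0],[0.061,0.055,0.222],0],[[0,0,0],[0.061,0.055,0.222],0]]'; python3 -m handwheel '[[[0,0,0],[0,0,0],0],[[0,0,0],[0,0,0],0],[[0,0,0],[0,0,0],0]]'; python3 -c "
from h import *
delta(*lane(117),230);delta(*lane(117),90)"
```

```text
time: 3.8
tool_pos: [585.0, -234.1, 80.1]
tcp_rot: [-3.14, 0.002, -3.081]
contact_force: [-0.9, 0.2, 0.3]
grip_width: 64.3
finger_force: 0.3
time: 4.1
tool_pos: [585.0, -234.1, 80.0]
tcp_rot: [-3.141, 0.002, -3.081]
contact_force: [0.1, 2.1, 7.0]
grip_width: 63.7
finger_force: 30.0
turn [-0.   0.1  0.2] shift m [-0.0628  0.3949 -0.1501] t 4.1
turn [-0.   0.1  0.2] shift m [-0.0626  0.395  -0.0101] t 4.1
```

```bash
python3 -m handwheel '[[[0,0,0],[0,0,-0.03],0],[[0,0,0],[0,0.01,-0.07],0],[[0,0,0],[-0.005,0.04,-0.1],0],[[0,0,0],[-0.015,0.085,-0.1],0],[[0,0,0],[-0.022,0.13,-0.1],0],[[0,0,0],[-0.03,0.175,-0.1],0],[[0,0,0],[-0.037,0.22,-0.1],0],[[0,0,0],[-0.044,0.265,-0.1],0],[[0,0,0],[-0.05,0.31,-0.1],0],[[0,0,0],[-0.056,0.35,-0.1],0],[[0,0,0],[-0.06,0.38,-0.1],0],[[0,0,0.2],[-0.0605,0.395,-0.1],0]]';python3 -m handwheel '[[[0,0,0],[0,0,0],0],[[0,0,0],[0,0,0],0]]'; python3 -c "
from h import *
delta(*lane(115),91);delta(*lane(121),91);o=get_obs();print(o['grip_width'],o['tool_pos'])
c=capture('wrist');top(c,*lane(113),156,32,8);save(c,'w3');top(capture('top'),*lane(113),156,32,8)"
```

```text
time: 5.3
tool_pos: [620.3, 166.7, 178.2]
tcp_rot: [3.141, -0.001, -3.082]
contact_force: [0.1, -0.4, -1.9]
grip_width: 63.3
finger_force: 30.0
time: 5.5
tool_pos: [620.7, 162.9, 178.4]
tcp_rot: [-3.141, -0.001, -3.085]
contact_force: [-0.1, 0.3, -1.7]
grip_width: 63.6
finger_force: 30.0
turn [-0. -0. -0.] shift m [-0.001   0.001   0.0874] t 5.5
turn [-0. -0. -0.] shift m [-0.007   0.001   0.0874] t 5.5
63.64046248755517 [620.66379863 162.92251996 178.42893323]
top 550 603.6 162.3 R 28.5 z 156.7
top 15 602.9 139.7 R 11.2 z 154.6
```

```bash
python3 -m handwheel '[[[0,0,0],[-0.001,0.001,0.02],0],[[0,0,0],[-0.001,0.001,0.045],0],[[0,0,0],[-0.001,0.001,0.065],0],[[0,0,0],[-0.001,0.001,0.08],0],[[0,0,0],[-0.001,0.001,0.086],0],[[0,0,0],[-0.001,0.001,0.0875],0],[[0,0,0],[-0.001,0.001,0.0875],0],[[0,0,0],[-0.003,0.001,0.0875],0],[[0,0,0],[-0.005,0.001,0.0875],0],[[0,0,0],[-0.007,0.001,0.0875],0],[[0,0,0],[-0.007,0.001,0.0875],0]]'; python3 - <<'E'
from h import *
w=cloud(c:=capture('side')); hsv=cv2.cvtColor(c["image"],cv2.COLOR_RGB2HSV)
i=c["image"][130:250,190:350]; cv2.imwrite('pics/s4.png',cv2.resize(i,None,fx=4,fy=4)[...,::-1]); delta(*lane(121),91)
E
```

```text
time: 6.7
tool_pos: [627.7, 165.5, 91.5]
tcp_rot: [3.142, -0.0, -3.084]
contact_force: [-2.5, -0.3, -1.1]
grip_width: 63.5
finger_force: 30.0
turn [ 0. -0. -0.] shift m [ 0.0001 -0.0012  0.0003] t 6.75
```

View pics/s4.png

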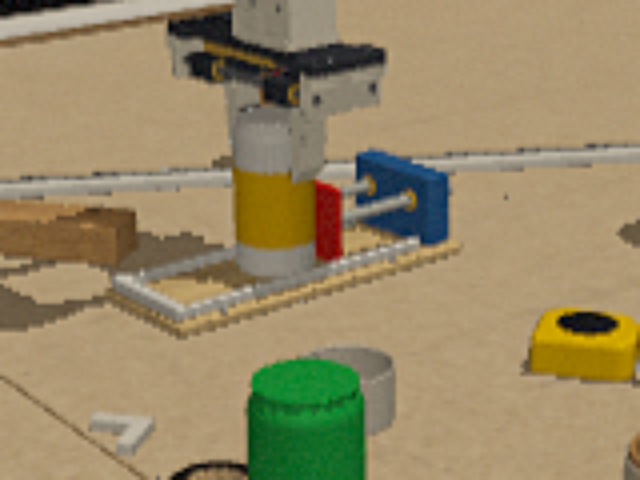

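The can stands at crop px (275,200) against the red plate (328,220), and the force reads about 2.5 N, so it is in contact. I'll lower 1 mm, release and rise.

```bash
python3 -m handwheel '[[[0,0,0],[0,-0.001,0.0012],0],[[0,0,0],[0,-0.001,0.0012],0],[[0,0,0],[0,-0.001,0.0012],1],[[0,0,0],[0,-0.001,0.0012],1],[[0,0,0],[0,-0.001,0.0012],1],[[0,0,0],[0,-0.001,0.0012],1],[[0,0,0],[0,-0.001,-0.025],1],[[0,0,0],[0,-0.001,-0.065],1],[[0,0,0],[0,-0.001,-0.11],1],[[0,0,0],[0,-0.001,-0.11],1]]'; python3 -c "
from h import *
delta(521.1,-384.2,200);delta(521.1,-384.2,68)"
```

```text
time: 7.75
tool_pos: [631.0, 164.8, 208.8]
tcp_rot: [3.141, 0.013, -3.084]
contact_force: [0.0, 0.2, -0.3]
grip_width: 91.7
finger_force: 0.0
turn [ 0.1  0.8 -0. ] shift m [ 0.1413 -0.5418  0.0063] t 7.75
turn [ 0.1  0.8 -0. ] shift m [ 0.143  -0.542   0.1383] t 7.75
```

```bash
python3 -m handwheel '[[[0,0,0],[0.01,-0.03,0],1],[[0,0,0],[0.02,-0.075,0],1],[[0,0,0],[0.032,-0.12,0],1],[[0,0,0],[0.044,-0.165,0],1],[[0,0,0],[0.056,-0.21,0],1],[[0,0,0],[0.068,-0.255,0],1],[[0,0,0],[0.08,-0.3,0],1],[[0,0,0],[0.092,-0.345,0],1],[[0,0,0],[0.104,-0.39,0],1],[[0,0,0],[0.115,-0.435,0],1],[[0,0,0],[0.127,-0.48,0],1],[[0,0,0],[0.136,-0.52,0],1]]';python3 -m handwheel '[[[0,0,0],[0.006,-0.02,0],1],[[0,0,0],[0.006,-0.02,0],1],[[0,0,0],[0.006,-0.02,0],1]]'; python3 -c "
from h import *
delta(521.1,-384.2,68)"
```

```text
time: 8.95
tool_pos: [520.8, -364.9, 200.9]
tcp_rot: [-3.141, 0.0, -3.085]
contact_force: [0.5, -0.2, 0.2]
grip_width: 91.8
finger_force: 0.0
time: 9.25
tool_pos: [516.9, -382.2, 200.7]
tcp_rot: [3.14, -0.0, -3.085]
contact_force: [-0.5, -0.1, 0.7]
grip_width: 91.8
finger_force: 0.0
turn [ 0.1 -0.  -0. ] shift m [-0.0041 -0.0024  0.1327] t 9.25
```

```bash
python3 -m handwheel '[[[0,0,0],[-0.004,-0.002,0.02],1],[[0,0,0],[-0.004,-0.002,0.06],1],[[0,0,0],[-0.004,-0.002,0.1],1],[[0,0,0],[-0.004,-0.002,0.125],1],[[0,0,0],[-0.004,-0.002,0.133],1],[[0,0,0],[-0.004,-0.002,0.133],1],[[0,0,0],[-0.004,-0.002,0.133],0],[[0,0,0],[-0.004,-0.002,0.133],0],[[0,0,0],[-0.004,-0.002,0.133],0],[[0,0,0],[-0.004,-0.002,0.133],0],[[0,0,0],[-0.004,-0.002,0.133],0],[[0,0,0],[-0.004,-0.002,0.133],0]]'; python3 - <<'E'
from h import *
delta(*lane(48),79)
c=capture('side');w=cloud(c)
top(capture('top'),*lane(118),136,32,6)
E
```

```text
time: 10.45
tool_pos: [521.5, -385.0, 69.6]
tcp_rot: [-3.14, 0.002, -3.084]
contact_force: [0.2, 1.7, 6.5]
grip_width: 69.5
finger_force: 30.0
turn [-0.1  0.1 -0. ] shift m [-0.0642  0.5423 -0.01  ] t 10.45
top 406 622.7 166.8 R 30.0 z 136.6
```

```bash
python3 -m handwheel '[[[0,0,0],[0,0,-0.025],0],[[0,0,0],[0,0.01,-0.06],0],[[0,0,0],[0,0.045,-0.08],0],[[0,0,0],[-0.01,0.09,-0.08],0],[[0,0,0],[-0.015,0.135,-0.08],0],[[0,0,0],[-0.02,0.18,-0.08],0],[[0,0,0],[-0.025,0.225,-0.08],0],[[0,0,0],[-0.03,0.27,-0.08],0],[[0,0,0],[-0.035,0.315,-0.08],0],[[0,0,0],[-0.04,0.36,-0.08],0],[[0,0,0],[-0.045,0.405,-0.08],0],[[0,0,0],[-0.05,0.45,-0.08],0]]';python3 -m handwheel '[[[0,0,0],[-0.005,0.035,0],0],[[0,0,0],[-0.011,0.07,0],0],[[0,0,0],[-0.013,0.09,0],0],[[0,0,0],[-0.013,0.092,0],0],[[0,0,0],[-0.013,0.092,0],0],[[0,0,0],[-0.013,0.092,0],0]]'; python3 -c "
from h import *
delta(*lane(47),80)"
```

```text
time: 11.75
tool_pos: [545.0, 69.2, 148.5]
tcp_rot: [-3.142, 0.0, -3.085]
contact_force: [0.0, -0.0, -0.7]
grip_width: 69.4
finger_force: 30.0
time: 12.35
tool_pos: [552.9, 159.0, 148.2]
tcp_rot: [-3.141, -0.0, -3.085]
contact_force: [-0.0, 0.3, -0.1]
grip_width: 69.3
finger_force: 30.0
turn [-0.  -0.  -0.1] shift m [-0.0008  0.001   0.0682] t 12.35
```

```bash
python3 -m handwheel '[[[0,0,0],[-0.001,0.001,0.015],0],[[0,0,0],[-0.001,0.001,0.035],0],[[0,0,0],[-0.001,0.001,0.055],0],[[0,0,0],[-0.001,0.001,0.065],0],[[0,0,0],[-0.001,0.001,0.068],0],[[0,0,0],[-0.001,0.001,0.068],0],[[0,0,0],[-0.001,0.001,0.068],0]]'; python3 - <<'E'
from h import *
delta(*lane(47),80)
c=capture('side'); i=c["image"][130:250,190:350]; cv2.imwrite('pics/s5.png',cv2.resize(i,None,fx=4,fy=4)[...,::-1])
E
```

```text
time: 13.05
tool_pos: [554.5, 160.9, 81.0]
tcp_rot: [3.141, 0.002, -3.085]
contact_force: [0.8, 0.6, -0.3]
grip_width: 69.5
finger_force: 30.0
turn [ 0.   0.1 -0.1] shift m [ 0.0009 -0.0008  0.001 ] t 13.05
```

View pics/s5.png

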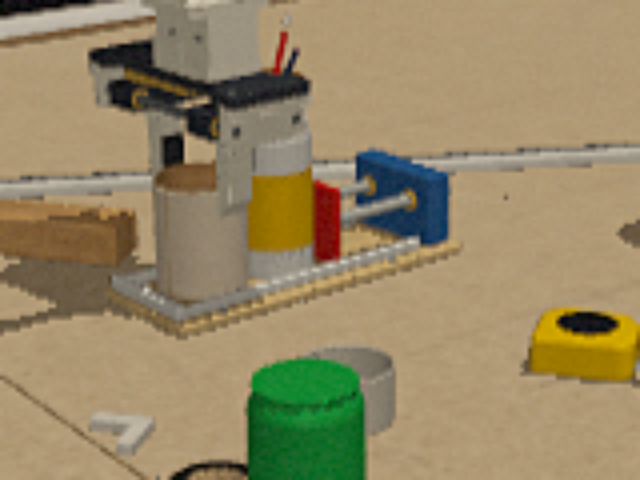

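The cup stands in the lane at crop px (203,235) just in front of the can, and the gripper body is above the can top. I'll release it.

```bash
python3 -m handwheel '[[[0,0,0],[0,-0.001,0.001],0],[[0,0,0],[0,-0.001,0.001],0],[[0,0,0],[0,-0.001,0.001],1],[[0,0,0],[0,-0.001,0.001],1],[[0,0,0],[0,-0.001,0.001],1],[[0,0,0],[0,-0.001,-0.02],1],[[0,0,0],[0,-0.001,-0.06],1],[[0,0,0],[0,-0.001,-0.1],1],[[0,0,0],[0,-0.001,-0.12],1],[[0,0,0],[0,-0.001,-0.12],1],[[0,0,0],[0,-0.001,-0.12],1]]'; python3 -c "
from h import *
delta(513.3,-82.7,120,-20);delta(513.3,-82.7,20,-20)"
```

```text
time: 14.2
tool_pos: [553.6, 160.1, 199.8]
tcp_rot: [3.142, -0.0, -3.084]
contact_force: [-0.6, 0.4, -1.0]
grip_width: 91.5
finger_force: 0.0
turn [  0. -20.  -0.] shift m [ 0.0541 -0.2401  0.0798] t 14.2
turn [  0. -20.  -0.] shift m [ 0.0541 -0.2401  0.1798] t 14.2
```

```bash
python3 -m handwheel '[[[0,0,0],[0.008,-0.035,0],1],[[0,-5,0],[0.02,-0.08,0.01],1],[[0,-10,0],[0.03,-0.125,0.03],1],[[0,-15,0],[0.04,-0.17,0.05],1],[[0,-20,0],[0.047,-0.21,0.07],1],[[0,-20,0],[0.051,-0.238,0.08],1],[[0,-20,0],[0.051,-0.24,0.08],1],[[0,-20,0],[0.051,-0.24,0.08],1],[[0,-20,0],[0.051,-0.24,0.08],1]]'; python3 -c "
from h import *
delta(516,-82.7,20,-20)
c=capture('top');top(c,513.3,-82.7,41,33);top(c,*lane(47),102,35);top(c,*lane(118),136,32,6)"
```

```text
time: 15.1
tool_pos: [516.7, -81.6, 119.8]
tcp_rot: [3.141, 0.348, -3.084]
contact_force: [-0.6, 0.5, 0.5]
grip_width: 91.7
finger_force: 0.0
turn [ 0.  -0.1  0. ] shift m [ 0.0347 -0.0011  0.0936] t 15.1
top 0 0.0 0.0 R 0.0 z nan
top 189 559.1 160.4 R 42.8 z 101.5
top 415 621.3 167.5 R 30.6 z 136.7
  return _methods._mean(a, axis=axis, dtype=dtype,
  ret = ret.dtype.type(ret / rcount)
```

```bash
python3 -m handwheel '[[[0,0,0],[0.007,-0.001,0.019],1],[[0,0,0],[0.018,-0.001,0.049],1],[[0,0,0],[0.029,-0.001,0.078],1],[[0,0,0],[0.034,-0.001,0.091],1],[[0,0,0],[0.0345,-0.001,0.0935],1],[[0,0,0],[0.0345,-0.001,0.0935],1],[[0,0,0],[0.0345,-0.001,0.0935],0],[[0,0,0],[0.0345,-0.001,0.0935],0],[[0,0,0],[0.0345,-0.001,0.0935],0],[[0,0,0],[0.0345,-0.001,0.0935],0],[[0,0,0],[0.0345,-0.001,0.0935],0]]'; python3 - <<'E'
from h import *
c=capture('side'); i=c["image"][130:250,190:350]; cv2.imwrite('pics/s6.png',cv2.resize(i,None,fx=4,fy=4)[...,::-1])
o=get_obs();p=o["tool_pos"]
delta(p[0],p[1],p[2]+60,-20)
delta(*lane(-38),p[2]+60,-20)
delta(*lane(-38),p[2]+14.5,-20)
delta(*lane(38),p[2]+14.5,-20)
E
```

```text
time: 16.25
tool_pos: [516.6, -83.4, 21.2]
tcp_rot: [-3.141, 0.35, -3.084]
contact_force: [-1.5, 1.4, 6.5]
grip_width: 64.9
finger_force: 30.0
turn [-0.   0.1 -0. ] shift m [-0.0206 -0.     -0.0564] t 16.3
turn [-0.   0.1 -0. ] shift m [ 0.0115  0.2409 -0.0681] t 16.3
turn [-0.   0.1 -0. ] shift m [ 0.0271  0.2409 -0.0254] t 16.3
turn [-0.   0.1 -0. ] shift m [-0.0443  0.2409  0.0007] t 16.3
```

View pics/s6.png

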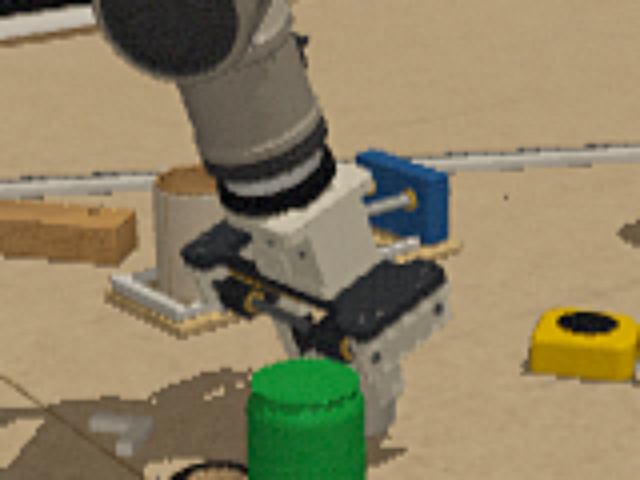

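The side crop shows the fingers around the tin at about (375,410), partly hidden by the green can at (305,420). Width 64.9 and 30 N confirm the grip. Next I'll lift it and bring it in front of the lip.

```bash
python3 -m handwheel '[[[0,0,0],[-0.007,0,-0.019],0],[[0,0,0],[-0.017,0,-0.047],0],[[0,0,0],[-0.019,0.03,-0.057],0],[[0,0,0],[-0.014,0.065,-0.059],0],[[0,0,0],[-0.009,0.1,-0.061],0],[[0,0,0],[-0.004,0.135,-0.063],0],[[0,0,0],[0.001,0.17,-0.065],0],[[0,0,0],[0.006,0.205,-0.067],0],[[0,0,0],[0.0115,0.23,-0.068],0],[[0,0,0],[0.0115,0.241,-0.068],0],[[0,0,0],[0.0115,0.241,-0.068],0],[[0,0,0],[0.0115,0.241,-0.068],0]]'; python3 - <<'E'
from h import *
o=get_obs()
delta(*lane(-38),47.2,-20)
for x in(0,38,39):delta(*lane(x),47.2,-20)
for x in(39,):delta(*lane(x),31.2,-20)
E
```

```text
time: 17.5
tool_pos: [468.4, 155.1, 80.3]
tcp_rot: [-3.141, 0.349, -3.084]
contact_force: [0.1, -0.6, -2.5]
grip_width: 64.8
finger_force: 30.0
turn [-0. -0.  0.] shift m [0.0109 0.     0.0313] t 17.5
turn [-0. -0.  0.] shift m [-0.0248 -0.      0.0443] t 17.5
turn [-0. -0.  0.] shift m [-0.0605 -0.      0.0572] t 17.5
turn [-0. -0.  0.] shift m [-0.0614 -0.      0.0576] t 17.5
turn [-0. -0.  0.] shift m [-0.056  -0.      0.0726] t 17.5
```

```bash
python3 -m handwheel '[[[0,0,0],[0.005,0,0.015],0],[[0,0,0],[0.009,0,0.027],0],[[0,0,0],[0.011,0,0.031],0],[[0,0,0],[0.011,0,0.031],0],[[0,0,0],[0.011,0,0.031],0]]'; python3 - <<'E'
from h import *
c=capture('side'); i=c["image"][130:250,190:350]; cv2.imwrite('pics/s7.png',cv2.resize(i,None,fx=4,fy=4)[...,::-1])
for x in(0,38,39):delta(*lane(x),47.2,-20)
print(get_obs()["tool_pos"])
E
```

```text
time: 18.0
tool_pos: [470.6, 156.0, 51.4]
tcp_rot: [-3.14, 0.345, -3.085]
contact_force: [-1.1, 0.2, -0.9]
grip_width: 64.8
finger_force: 30.0
turn [-0.1 -0.2 -0. ] shift m [-0.0325 -0.0008  0.0163] t 18.05
turn [-0.1 -0.2 -0. ] shift m [-0.0683 -0.0008  0.0292] t 18.05
turn [-0.1 -0.2 -0. ] shift m [-0.0692 -0.0008  0.0295] t 18.05
[470.60682424 156.07660677  51.54453937]
```

View pics/s7.png

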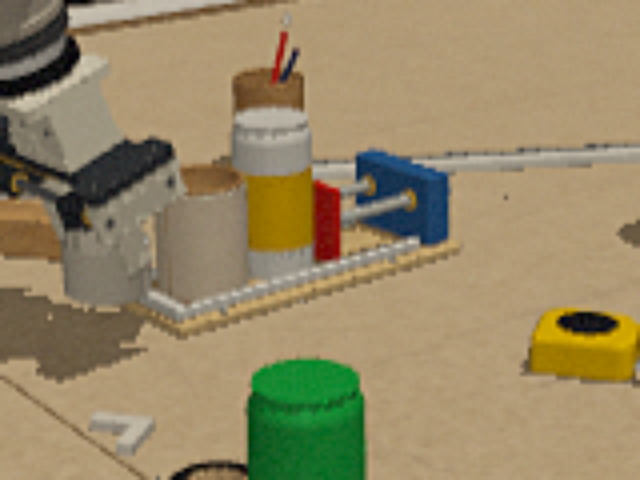

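The tin is held upright at crop px (100,270) in front of the lip. The cup (205,235) and can (275,200) are standing. Now I'll push slowly along the lane.

```bash
python3 -m handwheel '[[[0,0,0],[-0.009,-0.001,0.004],0],[[0,0,0],[-0.018,-0.001,0.008],0],[[0,0,0],[-0.026,-0.001,0.011],0],[[0,0,0],[-0.033,-0.001,0.0145],0],[[0,0,0],[-0.04,-0.001,0.017],0],[[0,0,0],[-0.047,-0.001,0.0195],0],[[0,0,0],[-0.054,-0.001,0.022],0],[[0,0,0],[-0.06,-0.001,0.0245],0],[[0,0,0],[-0.065,-0.001,0.0265],0],[[0,0,0],[-0.069,-0.001,0.028],0],[[0,0,0],[-0.069,-0.001,0.028],0]]'; python3 - <<'E'
from h import *
c=capture('top'); w=cloud(c); hsv=cv2.cvtColor(c["image"],cv2.COLOR_RGB2HSV)
q=w[((hsv[...,0]<8)|(hsv[...,0]>172))&(hsv[...,1]>150)&(abs(w[...,2]-77)<6)&(abs(w[...,1]-170)<50)]
print("red",q[:,:2].mean(0),len(q))
top(c,*lane(168),136,32,6)
p=get_obs()["tool_pos"]; v=Ro.from_euler('z',-YAW).apply([p[0]-RACK[0],p[1]-RACK[1],p[2]]); print("tcp lane",v.round(1))
s=capture('side'); i=s["image"][130:250,190:350]; cv2.imwrite('pics/s8.png',cv2.resize(i,None,fx=4,fy=4)[...,::-1])
for x in(37,38,39,40):delta(*lane(x),46,-20)
E
```

```text
time: 19.15
tool_pos: [543.7, 159.3, 47.2]
tcp_rot: [-3.14, 0.341, -3.084]
contact_force: [-4.1, 0.3, -0.7]
grip_width: 64.8
finger_force: 30.0
red [708.03768823 141.85656193] 8
top 407 672.7 165.8 R 30.1 z 136.8
tcp lane [37.  -0.1 47.2]
turn [-0.1 -0.5 -0. ] shift m [0.0004 0.0001 0.0011] t 19.25
turn [-0.1 -0.5 -0. ] shift m [-0.0005  0.0001  0.0015] t 19.25
turn [-0.1 -0.5 -0. ] shift m [-0.0015  0.0001  0.0018] t 19.25
turn [-0.1 -0.5 -0. ] shift m [-0.0024  0.0001  0.0021] t 19.25
```

View pics/s8.png

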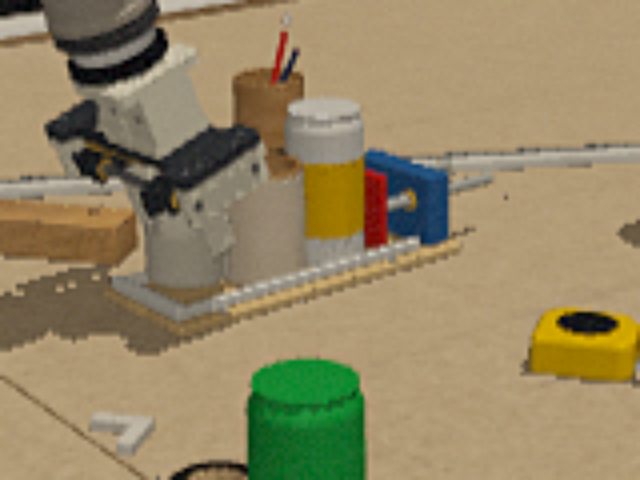

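The row is moving cleanly. The plate at crop px (375,207) has gone back about 50 mm, everything is upright, and the force is 4 N. I'll push 3 mm more and then lower the tin.

```bash
python3 -m handwheel '[[[0,0,0],[-0.0015,0,0.001],0],[[0,0,0],[-0.003,0,0.001],0],[[0,0,0],[-0.003,0,0.001],0],[[0,0,0],[-0.0015,0,0.005],0],[[0,0,0],[0,0,0.009],0],[[0,0,0],[0.0013,0,0.013],0],[[0,0,0],[0.002,0,0.0155],0],[[0,0,0],[0.002,0,0.0155],0],[[0,0,0],[0.002,0,0.0155],0]]'; python3 - <<'E'
from h import *
c=capture('top'); top(c,*lane(170),136,32,6)
p=get_obs()["tool_pos"]; v=Ro.from_euler('z',-YAW).apply([p[0]-RACK[0],p[1]-RACK[1],p[2]]); print("tcp lane",v.round(1))
for x in(39,39.5):delta(*lane(x),31.2,-20)
s=capture('side'); i=s["image"][170:220,200:300]; cv2.imwrite('pics/s9.png',cv2.resize(i,None,fx=7,fy=7)[...,::-1])
E
```

```text
time: 20.15
tool_pos: [546.4, 159.3, 31.6]
tcp_rot: [-3.14, 0.34, -3.084]
contact_force: [-5.2, -0.2, -1.3]
grip_width: 65.1
finger_force: 30.0
top 397 675.6 166.6 R 30.8 z 136.7
tcp lane [39.8 -0.3 31.6]
turn [-0.1 -0.5 -0. ] shift m [0.0009 0.0003 0.0001] t 20.2
turn [-0.1 -0.5 -0. ] shift m [0.0004 0.0003 0.0003] t 20.2
```

View pics/s9.png

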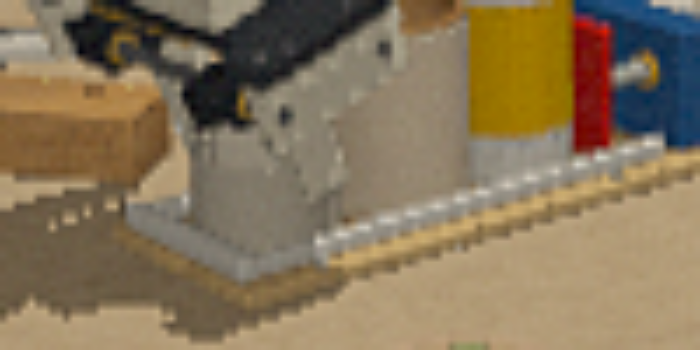

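The tin's base is behind the lip at crop px (250,240), with its tip height matching the floor and no vertical load. I'll ease it onto the lip, release, and back out along the tool axis.

```bash
python3 -m handwheel '[[[0,0,0],[0.001,0,0.0003],0],[[0,0,0],[0.0025,0,0],0],[[0,0,0],[0.0025,0,0],0],[[0,0,0],[0.0025,0,0],1],[[0,0,0],[0.0025,0,0],1],[[0,0,0],[0.0025,0,0],1],[[0,0,0],[0.0025,0,0],1],[[0,0,0],[0.0025,0,-0.03],1],[[0,0,0],[0.0025,0,-0.07],1],[[0,0,0],[0.0025,0,-0.11],1],[[0,0,0],[0.0025,0,-0.15],1],[[0,0,0],[0.0025,0,-0.15],1]]'; python3 -m handwheel '[[[0,0,0],[0.03,0,-0.02],1],[[0,0,0],[0.08,0,-0.03],1],[[0,0,0],[0.08,0,-0.03],1],[[0,0,0],[0.08,0,-0.03],1]]'; python3 - <<'E'
from h import *
s=capture('side'); t=capture('top')
a=cv2.resize(s["image"][140:230,195:315],None,fx=5,fy=5); b=cv2.resize(t["image"][100:250,150:240],None,fx=3,fy=3)
o=np.zeros((450,870,3),np.uint8); o[:450,:600]=a; o[:450,600:870]=b
cv2.imwrite('pics/end.png',cv2.resize(o,(790,409))[...,::-1])
top(t,*lane(168),136,32,6); w=cloud(t)
for n,x,z in(("cup",101,102),("tin",33,51)): top(t,*lane(x),z,33,4)
E
```

```text
time: 21.45
tool_pos: [496.7, 157.4, 178.7]
tcp_rot: [-3.141, 0.354, -3.084]
contact_force: [0.4, -0.1, 0.0]
grip_width: 91.7
finger_force: 0.0
time: 21.85
tool_pos: [409.1, 152.0, 174.2]
tcp_rot: [-3.14, 0.344, -3.084]
contact_force: [1.2, 0.9, 0.6]
grip_width: 91.6
finger_force: 0.0
top 406 672.1 166.1 R 30.7 z 136.8
top 168 611.7 160.9 R 41.9 z 101.4
top 64 543.3 158.7 R 38.2 z 51.1
```

View pics/end.png

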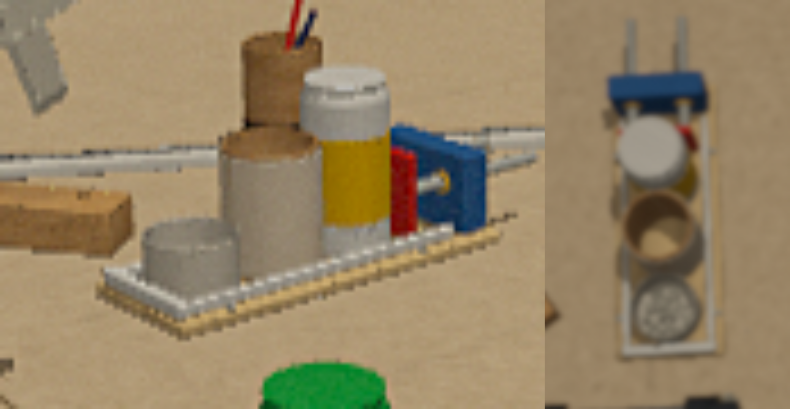

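The picture shows tin (190,260), cup (270,205) and can (345,160) upright in one snug row between the lip and the plate, with the gripper clear. I'll hand it in.

```bash
python3 -c "
from plant import *
print(close_job())"
```

```text
the job is handed in; nothing more can be done
None
```

I handed the job in at about 22 s: the glue can, card cup and screw tin stood upright in one row, clamped between the sprung plate and the front lip, with the gripper clear. The judge's verdict was not shown.

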